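Scan a shelf label with the scanner from its cradle

TASK

Price check on the counter: draw the handheld barcode scanner up out of its charging cradle, turn it, and point its red window squarely at the middle of the barcode on the slanted shelf label in front of the amber dropper bottle on the wooden display, about 10 cm away, with the scan line running across the bars from side to side. Finish while still holding the scanner there, steady in mid-air and touching only your gripper; leave everything else on the counter where it is and do not bump the display.

Things in the scene. Friction and masses are not known exactly. Their poses are not given: they have to be found in the camera images.
- scanner: cordless pistol-shaped barcode scanner, 0.13-0.27 kg, standing nose-down in the cradle. Origin: centre of the red window in its nose end. z runs from the window back through the head (up at the start): it looks along -z. The scan line runs along y (its width); the handle sticks out to -x. Black nose hood 38 (x) x 60 (y), z 0 to 46 mm. Lift it straight up to draw it out
- scanner_grip (a point): where to grip the scanner, across y: middle of the white head, 72 mm behind the window, axes as scanner. Head 38 (x) x 48 (y) mm, scanner z 40 to 93 mm, flat sides at y = +-24. The handle, 30 mm wide (y) and 29 thick, leaves the head at about scanner z = 73 and ends at x = -112, z = 84 (its top there at z = 100)
- cradle: black charging cradle, fixed to the counter. Origin at the centre of its underside, z up. Foot 112 (x) x 104 (y) x 14 mm; pocket mouth 40.4 (x) x 62.4 (y) mm, about 1.2 mm clear all round the nose, outside 54 x 76 mm, floor 18 and rim 54 mm above the counter: the nose is 36 mm deep in it. The scanner stands on its floor, axes parallel
- riser: oak counter display, fixed: plinth 80 (x) x 330 (y) x 75 mm high, origin at the centre of its underside, front to its -x; the ticket strip leans on the front, over a step reaching 85 mm in front of the origin. Three products stand on top in any order, one about 60 mm behind each label
- ticket_strip: white strip, 56 mm tall and 326 mm long, on the display's front, tilted 40 degrees up from level; origin at the centre of its face, 53 mm above the counter. y runs along the strip (to the robot's left), x up the slope, z is the outward normal of its face (50 degrees above level, towards the robot's side)
- label_left (a point): centre of the barcode on the left shelf label (as seen from the robot; neighbours 105 mm apart); axes as ticket_strip. Label 66 wide x 46 tall, printed bars fill 52 along the strip (y) x 32 mm up the slope and run up the slope
- label_middle (a point): centre of the barcode on the middle shelf label (as seen from the robot; neighbours 105 mm apart); axes as ticket_strip. Label 66 wide x 46 tall, printed bars fill 52 along the strip (y) x 32 mm up the slope and run up the slope
- label_right (a point): centre of the barcode on the right shelf label (as seen from the robot; neighbours 105 mm apart); axes as ticket_strip. Label 66 wide x 46 tall, printed bars fill 52 along the strip (y) x 32 mm up the slope and run up the slope
- dropper: amber dropper bottle with black dropper top, 36 dia. x 100 mm, on the display: the label in front of it is the one to scan; upright, origin at the centre of its underside
- flask: cream square scent flask with gilt cap, 44 x 62 x 120 mm, on the display; upright, origin at the centre of its underside
- candle: candle in a glass, 70 dia. x 78 mm, on the display; upright, origin at the centre of its underside
- soap_green: green wrapped soap bar lying on the counter, 53 x 78 x 26 mm (long side along y); origin under its centre
- jar_pink: pink cream jar with wooden lid, 68 dia. x 58 mm, on the counter; upright, origin at the centre of its underside
- brush: wooden nail brush lying on the counter, 36 x 92 x 33 mm; origin under its centre
- carton_black: black carton, 36 x 36 x 88 mm, standing on the counter; upright, origin at the centre of its underside

How it is judged:
On the way, in this order (a step that is already met when the one before it is completed fails the run):
1. the scanner is drawn up clear of the cradle, held in the gripper (z of scanner in the frame of cradle above 0.062 m and contact force between scanner and cradle below 0.05 N and contact force between scanner and the fingers above 1.5 N), for 0.2 s.
2. it is held still, aimed at the barcode in front of the amber dropper bottle (((horizontal distance between dropper and label_left below 0.108 m and x of label_left in the frame of scanner between -0.015 and 0.015 m and y of label_left in the frame of scanner between -0.018 and 0.018 m and z of label_left in the frame of scanner between -0.15 and -0.06 m) or (horizontal distance between dropper and label_middle below 0.108 m and x of label_middle in the frame of scanner between -0.015 and 0.015 m and y of label_middle in the frame of scanner between -0.018 and 0.018 m and z of label_middle in the frame of scanner between -0.15 and -0.06 m) or (horizontal distance between dropper and label_right below 0.108 m and x of label_right in the frame of scanner between -0.015 and 0.015 m and y of label_right in the frame of scanner between -0.018 and 0.018 m and z of label_right in the frame of scanner between -0.15 and -0.06 m)) and angle between the z axis of scanner and the z axis of ticket_strip, either way round below 0.436 rad and angle between the y axis of scanner and the y axis of ticket_strip, either way round below 0.35 rad and contact force between scanner and the fingers above 1.5 N and height (world z) of scanner above 0.07 m and contact force between scanner and cradle below 0.05 N and contact force between scanner and riser below 0.05 N and linear speed of scanner below 0.03 m/s and angular speed of scanner below 0.15 rad/s), for 0.2 s.
At the end, for the whole second after the job is handed in: Held still by the fingers alone, window over 70 mm above the counter; barcode centre before the dropper bottle 60-150 mm ahead of the window, within 18 mm along and 15 mm across the scan line; sight line within 25 degrees of square to the label, scan line within 20 of the strip (all of step 2); the arm keeps its last pose, push and grip.
It fails at once if a product on the display is shifted by more than 15 mm or knocked over (distance of any of dropper, flask, candle from where it was at the start of the episode above 0.015 m or angle between any of dropper, flask, candle's own z axis and vertical above 0.35 rad).
It fails at once if a thing on the counter is shifted by more than 15 mm or knocked over (distance of any of soap_green, jar_pink, brush, carton_black from where it was at the start of the episode above 0.015 m or angle between any of soap_green, jar_pink, brush, carton_black's own z axis and vertical above 0.35 rad).
It fails at once if the display is bumped with scanner or arm (over 3 N) (contact force between riser and scanner above 3 N or contact force between riser and the arm above 3 N or contact force between riser and the fingers above 3 N).
It also fails if it takes over 35 s, if anything falls off the work surface, if the arm or the gripper's body presses on something with over 40 N, if the wrist force passes 120 N, or if a joint passes its speed limit or range.

ROBOT

A 6-joint arm with a two-finger parallel gripper is mounted at the origin on a cart in front of the work surface, level with it; the furniture and walls round the work are solid. World frame = base frame: x ahead of the robot, y to its left, z up, the work surface at z = 0. Lengths are in m, angles in rad, forces in N, time in s.
With the tool pointing down it reaches from about 0.35 to 0.875 m from the base axis. Payload 4.2 kg.
Tool frame: the origin (TCP) lies at the very end of the fingers, on their centre line; the grasp point (between the pads) lies 19 mm behind it; z points along the fingers, y is the line along which they close (so a half turn about z gives the same grasp; the last joint's range is limited). The gripper opens to 85 mm and grips with 20 to 120 N. Pads are 22 mm wide; open, the fingers measure 114 mm over their backs; the gripper's body (76 mm by 85 mm) begins 54 mm behind the grasp point. The pads swing forward as they close: fully open they stand 13 mm farther back than shut.
Start: joints at [1.396, 0.385, 0.008, 0, -1.194, -0.259], TCP at [0.263, 0.567, 0.231] pointing down, gripper open.
Joint ranges: [-3.14, 3.14], [-1.21, 2.06], [-1.07, 1.41], [-3.16, 2.05], [-2.99, -0.16], [-3.1, 3.1]. Speed limits (rad/s): [2.79, 2.79, 3.14, 3.14, 3.14, 3.14].

INTERFACE

Orientations are given as a unit quaternion [w, x, y, z].
In Python, from rig import status, capture, camera_info, workorder, models gives the robot as it stands. The module is installed in compiled form; this text tells all that it offers.
- The arm moves only by the tool step_arm, never from a script. Its argument "commands" is one flat list of numbers, 7 for each row, row after row: the opening, from 0 (shut) to 1 (fully open), then the shift along the world's x, y, z in mm, then the turn, a rotation vector about the world's x, y, z in rad. A call has 1 to 8 rows; each row is the pose to reach, as a shift and turn from the pose commanded when the call began; what a row does not reach only later rows make up. A row lasts 1/12 s, in which the tool goes at most 41.7 mm and 7.16 degrees, less where a joint would pass 70% of its speed; a pose out of reach is approached as far as the arm can. A call with a gripper value outside its range is refused whole. The fingers move at their own pace and stop on an object; "newtons" is the grip in N (left out, the last holds). Time passes only in rows, so rows that repeat a pose let the fingers close. It gives the time, the measured TCP pose, the force, the opening and the grip force at its end, in the units of the state.
- status.get_state(): the state, without advancing time (a new reading comes with each control period).
- capture(name): name is "scene" or "top" or "wrist"; returns (picture, depth): 480x640x3 uint8, red, green, blue; 480x640 float32, m along the optical axis (not along the pixel's ray), 0 where there is no reading.
- camera_info(name): a dict with "K" (3x3 intrinsics, pixels), "R" (3x3) and "t" (3): a world point X has camera coordinates R X + t. Camera axes: x right, y down, z forward; pixel columns grow to the right and rows downward; lengths in m; the calibration is good to about 2 mm. A picture is of the moment at which its call begins: read the wrist's pose just before it. camera_info takes no time and is no camera call; for the wrist camera it gives the pose at the moment of the call.
- workorder.close_job(): hands the job in; it is judged then, once.
Trained networks look in the newest picture that a camera, given by its name, has taken for a name from the list of things; names that differ only in an ending like _2 or _b are one class to them, and where a whole thing is asked for, a point or a joint stands for the part that bears it (a point fixed in the world has none). Each returns a list of dicts, best first, with "p" (0 to 1); they miss things now and then, are a little off and sometimes report something else, mostly with a low value. They report only what shows in the picture. A call takes as long as a camera call.
- models.spot_in(camera, target): "point" ([x, y, z] in m, in world coordinates, good to about 4 mm: the middle of the surface that is visible of it).
- models.silhouettes(camera, target): "region" (480x640 bool, what is visible of it).
- models.place_of(camera, target): "point" ([x, y, z] in m, in world coordinates, good to about 4 mm: a listed point, or the origin of a listed thing).
The state is a dict: "clock": time; "joint_pos": joint angles; "qvel": joint speeds; "effort": joint torques, N m; "tcp_pos": TCP position; "orientation": TCP orientation; "force": force on the tool from outside, world axes, zero at the start; "moment": the same for the moment, N m; "width": finger opening in m; "gripper_force": force on a finger pad.
Only numpy, scipy, OpenCV 4.12 (cv2) and the standard library are available. Lean on these libraries where they do the work, as an engineer would, in place of code of your own. Each camera call takes 0.05 s, during which the arm holds its last target. There are 200 camera calls.

## Working session

There is one attempt and no reset: what is moved stays moved. The work goes in short steps, Python scripts to look and compute and a tool call to move; the robot and the scene stay as the last step left them, time stands still between calls to the robot, and variables do not carry over. Pictures are saved under pics/ and viewed, at most 10 in all, crops included, and the job is handed in when it is done.

Besides the shell and the picture viewer there is one more tool, called after ">>>" by a JSON object that holds its "name" and its "arguments", one argument or row to a line. step_arm: Moves the arm, as the interface text tells. Its arguments: {"type":"object","properties":{"commands":{"type":"array","items":{"type":"number"}},"newtons":{"type":"number"}},"required":["commands"]}

```bash
mkdir -p pics
python3 - <<'E'
from rig import status,capture,camera_info,models
import cv2,numpy as np
s=status.get_state();print(s)
for c in("scene","top"):
    p,d=capture(c);cv2.imwrite(f"pics/{c}.png",p[:,:,::-1])
    i=camera_info(c);print(c,(-i["R"].T@i["t"]).round(3),i["R"][2].round(2))
    for n in["scanner","scanner_grip","cradle","riser","ticket_strip","label_left","label_middle","label_right","dropper","flask","candle","soap_green","jar_pink","brush","carton_black"]:
        r=models.place_of(c,n);print(n,[(np.round(q["point"],3).tolist(),round(q["p"],2)) for q in r[:2]])
print(status.get_state()["clock"])
E
```

```text
{'clock': 0.0, 'joint_pos': array([ 1.39558558e+00,  3.85546375e-01,  6.63654378e-03, -4.77810803e-04,
       -1.19397147e+00, -2.58622350e-01]), 'qvel': array([-2.43413700e-04,  2.07064255e-04,  1.31542241e-03, -7.56618974e-05,
       -8.91273113e-04,  1.16470219e-03]), 'effort': array([-2.95900090e-04, -3.92286551e+01,  1.88402975e+01,  4.18608204e+00,
       -4.67573424e-03, -8.35341183e-06]), 'tcp_pos': array([0.26245258, 0.56659662, 0.23023505]), 'orientation': array([ 1.05084120e-03,  9.76546181e-01, -2.15305413e-01, -1.78393131e-04]), 'force': array([-0.16072839, -0.13781001, -0.12505152]), 'moment': array([0.00742123, 0.04937462, 0.04402894]), 'gripper_force': 0.0, 'width': 0.0854664218559047}
scene [-0.051 -0.78   1.003] [ 0.48  0.48 -0.73]
scanner [([0.492, 0.136, 0.016], 0.87)]
scanner_grip [([0.497, 0.135, 0.091], 0.73), ([0.658, -0.293, 0.055], 0.67)]
cradle [([0.493, 0.14, -0.002], 0.78)]
riser [([0.719, -0.295, -0.004], 0.92)]
ticket_strip [([0.659, -0.286, 0.051], 0.75)]
label_left [([0.67, -0.184, 0.05], 0.73), ([0.429, -0.153, 0.002], 0.28)]
label_middle [([0.656, -
[... 522 characters left out ...]
.022], 0.92)]
scanner_grip [([0.494, 0.137, 0.091], 0.64)]
cradle [([0.494, 0.142, 0.003], 0.79)]
riser [([0.714, -0.293, -0.002], 0.64)]
ticket_strip [([0.661, -0.286, 0.056], 0.94)]
label_left [([0.667, -0.185, 0.049], 0.6)]
label_middle [([0.657, -0.286, 0.052], 0.88)]
label_right [([0.646, -0.39, 0.049], 0.87)]
dropper [([0.706, -0.393, 0.077], 0.65)]
flask [([0.712, -0.296, 0.078], 0.74), ([0.648, -0.39, 0.052], 0.36)]
candle [([0.728, -0.19, 0.077], 0.94), ([0.72, -0.291, 0.0], 0.26)]
soap_green [([0.428, -0.153, -0.002], 0.65)]
jar_pink [([0.452, -0.325, 0.0], 0.92)]
brush [([0.5, -0.525, -0.001], 0.95)]
carton_black [([0.384, -0.504, 0.002], 0.68), ([0.426, -0.15, -0.003], 0.25)]
1.6
```

View pics/scene.png

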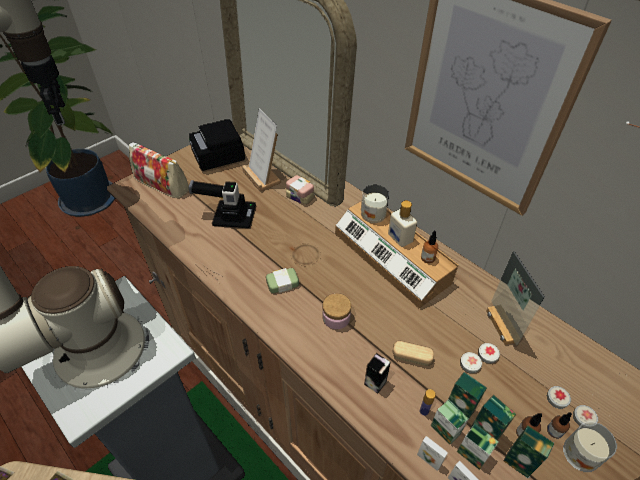

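View pics/top.png

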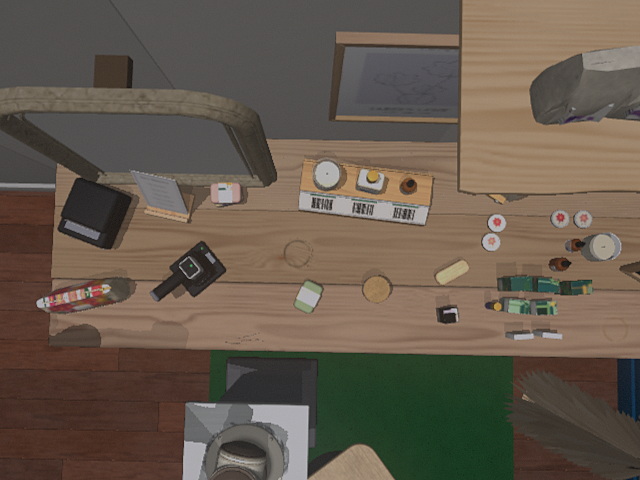

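The dropper stands behind the right-hand label: scene (430,245), top (408,185). The scanner is at about (188,268) in the top view, with its handle pointing down and left. Next I'll measure the scanner's yaw and heights from depth.

```bash
cat > h.py <<'E'
import numpy as np,cv2
from rig import status,capture,camera_info,models
def cloud(c):
    p,d=capture(c);i=camera_info(c);v,u=np.nonzero(d>0);z=d[v,u]
    P=np.linalg.inv(i["K"])@np.array([u*z,v*z,z])
    return p,(i["R"].T@(P-i["t"][:,None])).T,u,v
E
python3 - <<'E'
from h import *
for c in("top","scene"):
    p,X,u,v=cloud(c)
    r=np.hypot(X[:,0]-.495,X[:,1]-.139)
    m=(r<.17)&(X[:,2]>.085)&(X[:,2]<.15); 
    Y=X[m]; far=Y[r[m]>.05]
    print(c,len(Y),"zmax",np.percentile(Y[:,2],[50,98]).round(4))
    for name,Q in(("handle",far),("head",Y[r[m]<.03])):
        rr=cv2.minAreaRect((Q[:,:2]*1000).astype(np.float32)); print(name,len(Q),rr,np.median(Q,0).round(4))
    # cradle foot & rim
    for lo,hi in((.046,.062),(.008,.02)):
        Q=X[(r<.1)&(X[:,2]>lo)&(X[:,2]<hi)];print(lo,len(Q),cv2.minAreaRect((Q[:,:2]*1000).astype(np.float32)))
    # high things
    H=X[(X[:,2]>.2)&(X[:,0]>.3)&(X[:,0]<.8)&(abs(X[:,1])<.7)];print("high",len(H),H.min(0) if len(H) else 0,H.max(0) if len(H) else 0)
    reg=models.silhouettes(c,"scanner")[0]["region"][v,u]
    S=X[reg];print("scanner sil",len(S),cv2.minAreaRect((S[S[:,2]>.07][:,:2]*1000).astype(np.float32)))
    # white strip line
    reg=models.silhouettes(c,"ticket_strip")[0]["region"][v,u];S=X[reg];cc=S.mean(0);U=np.linalg.svd(S-cc,full_matrices=False)[2];print("strip",cc.round(4),U.round(3).tolist())
E
```

```text
top 854 zmax [0.1096 0.1181]
handle 367 ((535.3021240234375, 177.915771484375), (59.110008239746094, 254.91644287109375), 77.81827545166016) [0.4421 0.1977 0.1109]
head 378 ((491.10064697265625, 142.53900146484375), (48.66490173339844, 49.04102325439453), 41.81680679321289) [0.4917 0.1388 0.1101]
0.046 252 ((494.77972412109375, 138.70822143554688), (78.38712310791016, 55.598854064941406), 41.267635345458984)
0.008 756 ((504.069091796875, 145.44522094726562), (159.7792510986328, 173.3341522216797), 87.71858215332031)
high 49142 [ 0.57558527 -0.5893856   0.20004675] [0.79999729 0.42087054 0.95584495]
scanner sil 922 ((462.8807067871094, 174.0116729736328), (48.66487121582031, 133.60792541503906), 41.861839294433594)
strip [ 0.6582 -0.2853  0.0539] [[-0.102, -0.995, -0.001], [-0.746, 0.077, -0.661], [-0.658, 0.067, 0.75]]
scene 683 zmax [0.1066 0.1164]
handle 310 ((535.1602783203125, 178.22900390625), (60.42034912109375, 258.3612365722656), 79.31072235107422) [0.4382 0.1927 0.1074]
head 285 ((488.8661804199219, 138.9637451171875), (47.56364059448242, 49.945804595947266), 43.70097732543945) [0.4864 0.1309 0.1066]
0.046 203 ((492.2194519042969, 136.08035278320312), (79.5020751953125, 56.44581604003906), 41.51559066772461)
0.008 510 ((494.1311340332031, 137.13888549804688), (107.3839340209961, 111.92693328857422), 41.00651168823242)
high 15808 [ 0.30010324 -0.67483682  0.20003533] [0.79932531 0.62928108 0.79408911]
scanner sil 818 ((461.02545166015625, 170.15179443359375), (47.602455139160156, 133.39141845703125), 42.08064270019531)
strip [ 0.6569 -0.3006  0.0536] [[-0.098, -0.995, 0.003], [-0.758, 0.073, -0.649], [-0.645, 0.066, 0.761]]
```

>>> {"name": "step_arm", "arguments": {
  "commands": [1,30,-300,60,0,0,-0.41,1,30,-300,60,0,0,-0.41,1,30,-300,60,0,0,-0.41,1,30,-300,60,0,0,-0.41,1,30,-300,60,0,0,-0.41,1,30,-300,60,0,0,-0.41,1,30,-300,60,0,0,-0.41,1,30,-300,60,0,0,-0.41]
}}

```text
clock: 2.57
tcp_pos: [0.2924, 0.2633, 0.2928]
orientation: [-0.001, 0.912, -0.41, 0.0]
force: [1.1, 0.3, 0.3]
width: 0.0853
gripper_force: 0.0
```

>>> {"name": "step_arm", "arguments": {
  "commands": [1,201,-129,-60,0,0,0,1,201,-129,-60,0,0,0,1,201,-129,-60,0,0,0,1,201,-129,-60,0,0,0,1,201,-129,-60,0,0,0,1,201,-129,-60,0,0,0,1,201,-129,-60,0,0,0,1,201,-129,-60,0,0,0]
}}

```text
clock: 3.23
tcp_pos: [0.4946, 0.1368, 0.2298]
orientation: [0.001, 0.912, -0.411, -0.001]
force: [-0.3, 0.5, -0.7]
width: 0.0854
gripper_force: 0.0
```

Run:
```python
from h import *
print(status.get_state()["joint_pos"].round(2))
p,X,u,v=cloud("wrist");cv2.imwrite("pics/w1.png",p[:,:,::-1])
for n in("scanner_grip","scanner","cradle"):
    print(n,[(np.round(q["point"],3),round(q["p"],2)) for q in models.place_of("wrist",n)[:1]])
r=np.hypot(X[:,0]-.495,X[:,1]-.139)
for lo,hi,rm in((.046,.062,.1),(.105,.114,.034),(.09,.125,.2)):
    Q=X[(r<rm)&(X[:,2]>lo)&(X[:,2]<hi)];print(lo,len(Q),len(Q) and cv2.minAreaRect((Q[:,:2]*1000).astype(np.float32)),np.median(Q,0))
```

```text
[ 0.59  0.2  -0.26 -0.   -1.11  0.14]
scanner_grip [(array([0.496, 0.139, 0.092]), 0.61)]
scanner []
cradle [(array([0.491, 0.139, 0.   ]), 0.7)]
0.046 1625 ((494.0777893066406, 137.9368438720703), (77.93807983398438, 54.729408264160156), 41.14789962768555) [0.50622136 0.12637469 0.05491897]
0.105 1962 ((489.38275146484375, 143.7694091796875), (47.91046905517578, 53.28131103515625), 40.2359504699707) [0.49081711 0.13998236 0.11094315]
0.09 9969 ((530.1069946289062, 196.0913543701172), (189.61412048339844, 297.16131591796875), 65.09626770019531) [0.48992936 0.17747545 0.11110987]
```

View pics/w1.png

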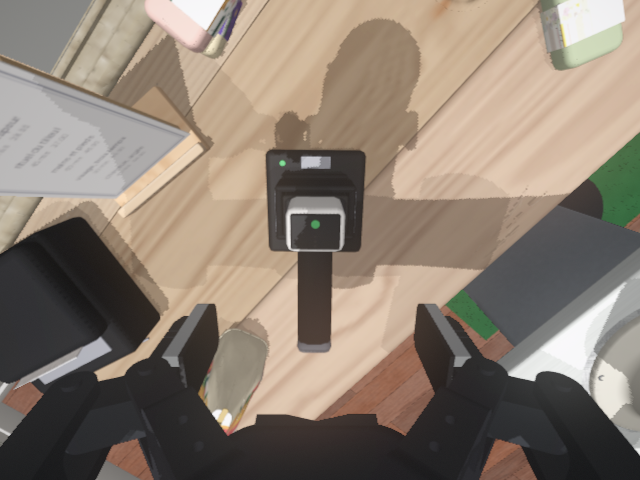

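The scanner is centred at (315,225), with its handle straight down the image and its head square to the fingers. I'll descend and grip.

>>> {"name": "step_arm", "arguments": {
  "commands": [1,0,1,-35,0,0,0,1,0,1,-70,0,0,0,1,0,1,-100,0,0,0,1,0,1,-125,0,0,0,1,0,1,-145,0,0,0,1,0,1,-155,0,0,0,1,0,1,-160,0,0,0,1,0,1,-160,0,0,0]
}}

```text
clock: 4.1
tcp_pos: [0.4934, 0.1397, 0.0713]
orientation: [0.0, 0.913, -0.409, -0.0]
force: [-0.5, -0.6, -0.2]
width: 0.0852
gripper_force: 0.0
```

>>> {"name": "step_arm", "arguments": {
  "commands": [0,0,0,0,0,0,0,0,0,0,0,0,0,0,0,0,0,0,0,0,0,0,0,0,0,0,0,0,0,0,0,0,0,0,0,0,0,0,0,0,0,0],
  "newtons": 80
}}

```text
clock: 4.6
tcp_pos: [0.4944, 0.1394, 0.0728]
orientation: [-0.001, 0.912, -0.409, 0.001]
force: [-2.0, -0.8, 6.2]
width: 0.0472
gripper_force: 82.9
```

>>> {"name": "step_arm", "arguments": {
  "commands": [0,0,0,8,0,0,0,0,0,0,20,0,0,0,0,0,0,35,0,0,0,0,0,0,55,0,0,0,0,0,0,80,0,0,0,0,0,0,105,0,0,0,0,0,0,130,0,0,0,0,0,0,150,0,0,0]
}}

```text
clock: 5.27
tcp_pos: [0.4934, 0.139, 0.2232]
orientation: [-0.001, 0.912, -0.41, 0.0]
force: [0.2, 0.5, -2.7]
width: 0.0472
gripper_force: 83.0
```

Run:
```python
from h import *
p,X,u,v=cloud("wrist");q,X2,_,_=cloud("scene")
cv2.imwrite("pics/w2.png",np.hstack([p[100:400,170:470],q[100:400,100:400]])[:,:,::-1])
s=status.get_state();print(s["tcp_pos"],s["orientation"],s["force"],s["clock"],s["gripper_force"])
for c in("wrist","scene","top"):
    if c=="top":capture(c)
    for n in("scanner","scanner_grip"):print(c,n,[(np.round(q["point"],3),round(q["p"],2)) for q in models.place_of(c,n)[:1]])
```

```text
[0.4952892 0.1398734 0.2250431] [-0.00317029  0.9123531  -0.40938498  0.00238872] [ 1.04583797  0.2235642  -2.67479119] 5.3667 83.17955374717712
wrist scanner [(array([0.495, 0.136, 0.166]), 0.77)]
wrist scanner_grip [(array([0.496, 0.136, 0.239]), 0.71)]
scene scanner [(array([0.492, 0.137, 0.172]), 0.93)]
scene scanner_grip [(array([0.496, 0.135, 0.243]), 0.83)]
top scanner [(array([0.494, 0.139, 0.168]), 0.74)]
top scanner_grip [(array([0.493, 0.138, 0.237]), 0.85)]
```

View pics/w2.png

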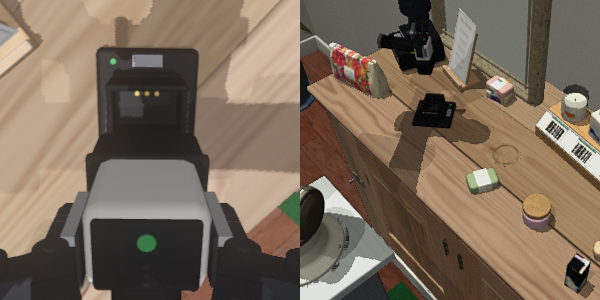

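The scanner is drawn out, held square, with the window about 55 mm below the TCP on its axis. I'll carry it over at height, yawing +42.5° on the way, then tilt.

>>> {"name": "step_arm", "arguments": {
  "commands": [0,5,-20,25,0,0,0.09,0,8,-55,30,0,0,0.2,0,10,-95,30,0,0,0.31,0,13,-135,30,0,0,0.42,0,15,-175,30,0,0,0.53,0,17,-215,30,0,0,0.64,0,18,-255,30,0,0,0.742,0,20,-290,30,0,0,0.742]
}}

```text
clock: 6.38
tcp_pos: [0.513, -0.1509, 0.2506]
orientation: [-0.0, 0.999, -0.049, -0.001]
force: [1.5, 0.1, -3.3]
width: 0.0473
gripper_force: 83.5
```

>>> {"name": "step_arm", "arguments": {
  "commands": [0,2,-40,0,0,0,0,0,4,-80,0,0,0,0,0,6,-120,0,0,0,0,0,8,-155,0,0,0,0,0,9,-185,0,0,0,0,0,10,-205,0,0,0,0,0,10,-220,0,0,0,0,0,10,-225,0,0,0,0]
}}

```text
clock: 7.05
tcp_pos: [0.5231, -0.3763, 0.2496]
orientation: [-0.0, 0.999, -0.052, -0.001]
force: [-0.1, 0.6, -2.5]
width: 0.047
gripper_force: 83.5
```

Run:
```python
from h import *
from scipy.spatial.transform import Rotation as R
s=status.get_state();q=s["orientation"];M=R.from_quat(np.r_[q[1:],q[0]]).as_matrix()
print(s["tcp_pos"],M.round(3).tolist(),s["joint_pos"].round(2),s["clock"])
p,X,u,v=cloud("wrist");cv2.imwrite("pics/w3.png",p[:,:,::-1])
for c in("wrist","scene","top"):
    if c!="wrist":capture(c)
    for n in("scanner","label_right","label_middle","dropper"):print(c,n,[(np.round(q["point"],3),round(q["p"],2)) for q in models.place_of(c,n)[:1]])
```

```text
[ 0.52310838 -0.37631346  0.24963728] [[0.995, -0.104, -0.002], [-0.104, -0.995, 0.001], [-0.002, -0.001, -1.0]] [-0.37  0.41  0.09  0.   -1.26  1.84] 7.05
wrist scanner [(array([ 0.525, -0.38 ,  0.196]), 0.93)]
wrist label_right [(array([ 0.648, -0.388,  0.05 ]), 0.69)]
wrist label_middle [(array([ 0.654, -0.288,  0.054]), 0.74)]
wrist dropper [(array([ 0.657, -0.284,  0.052]), 0.61)]
scene scanner [(array([ 0.655, -0.294,  0.054]), 0.19)]
scene label_right [(array([ 0.64 , -0.391,  0.048]), 0.55)]
scene label_middle []
scene dropper [(array([ 0.706, -0.396,  0.07 ]), 0.55)]
top scanner [(array([ 0.529, -0.372,  0.199]), 0.74)]
top label_right [(array([ 0.645, -0.389,  0.051]), 0.75)]
top label_middle [(array([ 0.718, -0.294, -0.002]), 0.58)]
top dropper [(array([ 0.706, -0.395,  0.073]), 0.7)]
```

View pics/w3.png

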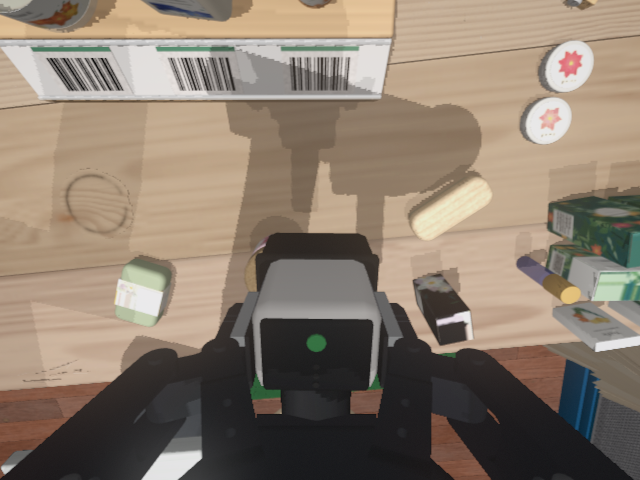

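The right label's barcode is at (320,74), parallel to the scanner's width. Now tilt 32° and move in.

>>> {"name": "step_arm", "arguments": {
  "commands": [0,5,-1,-8,-0.008,-0.08,0,0,10,-1,-16,-0.018,-0.17,0,0,16,-2,-25,-0.027,-0.26,0,0,22,-3,-35,-0.037,-0.35,0,0,28,-4,-45,-0.046,-0.44,0,0,34,-5,-54,-0.054,-0.52,0,0,38,-5,-60,-0.058,-0.556,0,0,38,-5,-62,-0.058,-0.556,0]
}}

```text
clock: 8.47
tcp_pos: [0.5597, -0.3789, 0.1871]
orientation: [0.013, 0.96, -0.05, 0.274]
force: [-1.5, -0.7, -3.0]
width: 0.0474
gripper_force: 83.2
```

>>> {"name": "step_arm", "arguments": {
  "commands": [0,0,0,0,0,0,0,0,0,0,0,0,0,0,0,0,0,0,0,0,0,0,0,0,0,0,0,0]
}}

```text
clock: 8.8
tcp_pos: [0.5622, -0.3795, 0.1901]
orientation: [0.015, 0.96, -0.048, 0.276]
force: [0.5, -0.7, -3.0]
width: 0.047
gripper_force: 83.3
```

Run:
```python
from h import *
from scipy.spatial.transform import Rotation as R
s=status.get_state();q=s["orientation"];M=R.from_quat(np.r_[q[1:],q[0]]).as_matrix()
print(s["tcp_pos"],M.round(3).tolist(),abs(s["qvel"]).max(),s["clock"],s["force"])
W=s["tcp_pos"]+.055*M[:,2];print("window",W)
L=np.array([.645,-.390,.051]);print("label in tool axes from window",(M.T@(L-W)).round(4))
n=np.array([-.643*.995,.643*.104,.766]);print("angle",np.degrees(np.arccos(-M[:,2]@n)))
for c in("wrist","scene","top"):
    p,_=capture(c)
    if c!="top":cv2.imwrite(f"pics/f_{c}.png",p[:,:,::-1])
    for n in("scanner","scanner_grip","label_right","dropper"):print(c,n,[(np.round(q["point"],3),round(q["p"],2)) for q in models.place_of(c,n)[:1]])
```

```text
[ 0.56218673 -0.37949138  0.19011215] [[0.843, -0.101, 0.528], [-0.085, -0.995, -0.055], [0.531, 0.002, -0.847]] 0.0051561470647274845 8.8 [ 0.54962691 -0.6996333  -3.0028795 ]
window [ 0.59122709 -0.38253367  0.14350312]
label in tool axes from window [-0.0031  0.0018  0.1072]
angle 7.842718996037723
wrist scanner [(array([ 0.595, -0.388,  0.144]), 0.78)]
wrist scanner_grip [(array([ 0.557, -0.38 ,  0.204]), 0.73)]
wrist label_right [(array([ 0.649, -0.391,  0.053]), 0.71)]
wrist dropper [(array([ 0.706, -0.395,  0.076]), 0.63)]
scene scanner [(array([ 0.59 , -0.383,  0.145]), 0.65)]
scene scanner_grip [(array([ 0.556, -0.381,  0.206]), 0.62)]
scene label_right [(array([ 0.645, -0.393,  0.052]), 0.56)]
scene dropper [(array([ 0.707, -0.394,  0.073]), 0.61)]
top scanner [(array([ 0.592, -0.379,  0.145]), 0.92)]
top scanner_grip [(array([ 0.554, -0.378,  0.207]), 0.86)]
top label_right [(array([ 0.648, -0.389,  0.053]), 0.81)]
top dropper [(array([ 0.716, -0.294,  0.079]), 0.59)]
```

View pics/f_wrist.png

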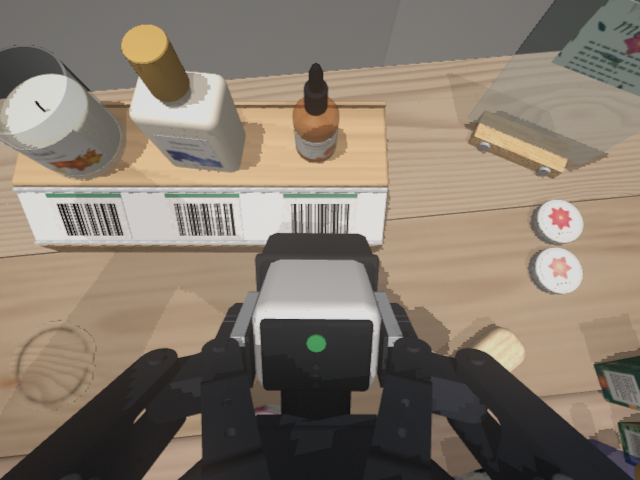

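View pics/f_scene.png

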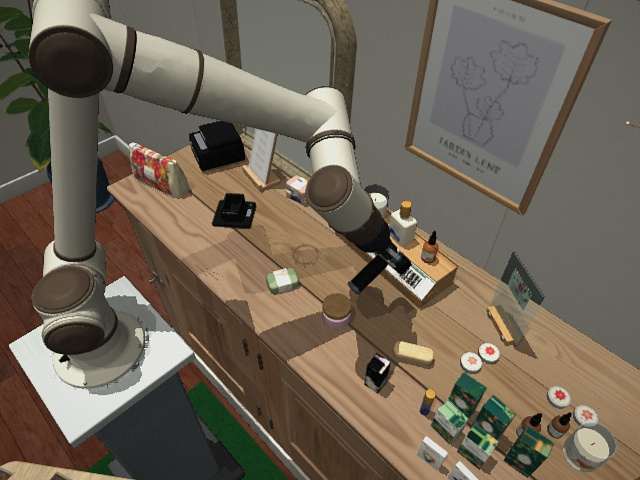

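In the wrist picture the nose lines up with the right barcode (320,218) and the dropper is straight behind it (315,110). The scene view shows everything else undisturbed. Aim errors are about 3 mm, 8° and 107 mm standoff, so I'll hand in.

>>> {"name": "step_arm", "arguments": {
  "commands": [0,0,0,0,0,0,0,0,0,0,0,0,0,0,0,0,0,0,0,0,0,0,0,0,0,0,0,0,0,0,0,0,0,0,0]
}}

```text
clock: 9.97
tcp_pos: [0.5616, -0.3794, 0.1893]
orientation: [0.015, 0.96, -0.049, 0.275]
force: [0.5, 1.0, -3.7]
width: 0.0471
gripper_force: 83.3
```

```bash
python3 -c "
from rig import workorder
print(workorder.close_job())"
```

```text
the job is handed in; nothing more can be done
None
```

The job is handed in at about 10 s of the 35 s, though the judge's result wasn't shown: the scanner is held steady about 107 mm from the right-hand barcode (the one in front of the dropper bottle), about 4 mm off centre and 8° off square by my measurements, and nothing else looked moved.

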